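# Return four mixed-up engine pistons to the trays of their barrels

## Robot

A 6-joint arm with a two-finger parallel gripper is mounted at the origin on the work surface. World frame = base frame: x ahead of the robot, y to its left, z up, the work surface at z = 0. Lengths are in m, angles in rad, forces in N, time in s.
With the tool pointing down it reaches from about 0.425 to 0.925 m from the base axis. Payload 12.5 kg.
Tool frame: the origin (TCP) lies at the very end of the fingers, on their centre line; the grasp point (between the pads) lies manip.pinch_z behind it (manip.pinch_z is the distance from the TCP to the grasp point, in m); z points along the fingers, y is the line along which they close (so a half turn about z gives the same grasp; the last joint's range is limited). The gripper opens to 85 mm and grips with 20 to 120 N. Pads are 22 mm wide; open, the fingers measure 114 mm over their backs; the gripper's body (76 mm by 85 mm) begins 54 mm behind the grasp point. The pads swing forward as they close: fully open they stand 13 mm farther back than shut.
Start: joints at [-1.359, 0.491, 1.559, -0, 1.092, -0.106], TCP at [0.195, -0.594, 0.231] pointing down, gripper open.
Joint ranges: [-3.1, 3.1], [-0.84, 2.19], [0.05, 2.79], [-1.13, 4.28], [0.06, 2.93], [-2.69, 2.69]. Speed limits (rad/s): [2.22, 2.22, 2.79, 3.14, 3.14, 3.14].

## Interface

Orientations are given as a 3x3 rotation matrix whose columns are the frame's x, y, z axes.
In Python, from plant import manip gives the robot as it stands. The module is installed in compiled form; this text tells all that it offers.
- The arm moves only by the tool send_rows, never from a script. Its argument "steps" is a list of rows, each a list of 7 numbers: the turn, a rotation vector about the tool's x, y, z in rad, then the shift along the tool's x, y, z in cm, then the opening, from -1 (shut) to 1 (fully open). In form: [[ax, ay, az, x, y, z, fingers], ...]. A call has 1 to 12 rows; each row shifts and turns the commanded pose from where the row before left it, along the tool's axes as they then stand; what a row does not reach is not made up. A row lasts 1/8 s, in which the tool goes at most 62.5 mm and 10.7 degrees, less where a joint would pass 70% of its speed; a pose out of reach is approached as far as the arm can. A call is refused whole if a number of a shift passes 6.25 or a number of a turn 0.188, either way. A call with a gripper value outside its range is refused whole. The fingers move at their own pace and stop on an object; "newtons" is the grip in N (left out, the last holds). Time passes only in rows, so rows that do not move let the fingers close. It gives the time, the measured TCP pose, the force, the opening and the grip force at its end, in the units of the state.
- manip.sense(): the state, without advancing time (a new reading comes with each control period).
- manip.grab_frame(name): name is "scene" or "side" or "wrist"; returns (picture, depth): 420x560x3 uint8, red, green, blue; 420x560 float32, m along the optical axis (not along the pixel's ray), 0 where there is no reading.
- manip.camera_params(name): a dict with "intrinsics" (3x3 intrinsics, pixels), "T" (4x4, takes a point from camera to world coordinates). Camera axes: x right, y down, z forward; pixel columns grow to the right and rows downward; lengths in m; the calibration is good to about 2 mm. A picture is of the moment at which its call begins: read the wrist's pose just before it. camera_params takes no time and is no camera call; for the wrist camera it gives the pose at the moment of the call.
- manip.sign_off(): hands the job in; it is judged then, once.
The state is a dict: "time_s": time; "qpos": joint angles; "joint_velocities": joint speeds; "effort": joint torques, N m; "position": TCP position; "tcp_rot": TCP orientation; "force": force on the tool from outside, world axes, zero at the start; "wrist_torque": the same for the moment, N m; "finger_gap": finger opening in m; "grip_force": force on a finger pad.
Only numpy, scipy, OpenCV 4.12 (cv2) and the standard library are available. Lean on these libraries where they do the work, as an engineer would, in place of code of your own. Each camera call takes 0.05 s, during which the arm holds its last target. There are 200 camera calls.

## Task

The pistons of four stripped motorcycle engines were put back in each other's job trays after washing. Stand every piston, crown up, in the middle of the rubber pad in the tray whose barrel it fits (its diameter is that barrel's bore); the empty rubber mat is free for parking one while you swap. Do not let a piston tip over, and leave the oil bottle standing where it is.

Things in the scene. Friction and masses are not known exactly. Their poses are not given: they have to be found in the camera images.
- piston_s: The smallest of four loose engine pistons: an aluminium cylinder 38 mm in diameter, 36 mm tall, with three dark rings below its flat top (the crown) and a dark pin hole in two sides. Origin at the centre of its underside, z towards the crown. At the start it stands crown up near the middle of the rubber pad of a tray that is not its own.
- piston_m: The second smallest of four loose engine pistons: an aluminium cylinder 46 mm in diameter, 40 mm tall, with three dark rings below its flat top (the crown) and a dark pin hole in two sides. Origin at the centre of its underside, z towards the crown. At the start it stands crown up near the middle of the rubber pad of a tray that is not its own.
- piston_l: The second largest of four loose engine pistons: an aluminium cylinder 54 mm in diameter, 46 mm tall, with three dark rings below its flat top (the crown) and a dark pin hole in two sides. Origin at the centre of its underside, z towards the crown. At the start it stands crown up near the middle of the rubber pad of a tray that is not its own.
- piston_x: The largest of four loose engine pistons: an aluminium cylinder 62 mm in diameter, 52 mm tall, with three dark rings below its flat top (the crown) and a dark pin hole in two sides. Origin at the centre of its underside, z towards the crown. At the start it stands crown up near the middle of the rubber pad of a tray that is not its own.
- tray_s: Grey tray fixed to the bench: 242 (x) by 116 mm, lip 8 mm high. Origin, on the bench surface, under the centre of its round black rubber pad (84 mm wide, top at 5 mm), a piston's place; tray spans x -182 to 60 mm. At x = -125 mm stands, fixed, the smallest of four finned aluminium engine barrels: 74 mm square, top at 58 mm, its upright bore 38 mm wide.
- tray_m: Grey tray fixed to the bench: 242 (x) by 116 mm, lip 8 mm high. Origin, on the bench surface, under the centre of its round black rubber pad (84 mm wide, top at 5 mm), a piston's place; tray spans x -182 to 60 mm. At x = -125 mm stands, fixed, the second smallest of four finned aluminium engine barrels: 82 mm square, top at 62 mm, its upright bore 46 mm wide.
- tray_l: Grey tray fixed to the bench: 242 (x) by 116 mm, lip 8 mm high. Origin, on the bench surface, under the centre of its round black rubber pad (84 mm wide, top at 5 mm), a piston's place; tray spans x -182 to 60 mm. At x = -125 mm stands, fixed, the second largest of four finned aluminium engine barrels: 90 mm square, top at 66 mm, its upright bore 54 mm wide.
- tray_x: Grey tray fixed to the bench: 242 (x) by 116 mm, lip 8 mm high. Origin, on the bench surface, under the centre of its round black rubber pad (84 mm wide, top at 5 mm), a piston's place; tray spans x -182 to 60 mm. At x = -125 mm stands, fixed, the largest of four finned aluminium engine barrels: 98 mm square, top at 70 mm, its upright bore 62 mm wide.
- mat: Empty square black rubber mat, 130 x 130 mm, 4 mm thick, fixed to the bench in the same row as the trays: free for parking a piston. Origin at the centre of its underside.
- oil_bottle: Bystander: loose amber oil bottle with a red nozzle, 52 mm in diameter, 142 mm tall, standing on the bench beyond the trays, on the side away from the robot. Origin at the centre of its underside.
Things that resemble listed ones, but are neither listed nor needed, are in the scene too. What is shaped like the piston_s but brown or yellow is not meant. Leave any blue look-alike of the piston_m alone.

How it is judged:
At the end, for the whole second after the job is handed in: Each of the four pistons stands released and at rest, upright within 0.1 rad, on the rubber pad of the tray whose barrel has its own diameter as bore, its axis within 15 mm of the pad's centre (horizontal distance between piston_s and tray_s below 0.015 m and z of piston_s in the frame of tray_s between 0.002 and 0.008 m and angle between each of piston_s, piston_m, piston_l, piston_x's own z axis and vertical below 0.1 rad and linear speed of each of piston_s, piston_m, piston_l, piston_x below 0.02 m/s and horizontal distance between piston_m and tray_m below 0.015 m and z of piston_m in the frame of tray_m between 0.002 and 0.008 m and horizontal distance between piston_l and tray_l below 0.015 m and z of piston_l in the frame of tray_l between 0.002 and 0.008 m and horizontal distance between piston_x and tray_x below 0.015 m and z of piston_x in the frame of tray_x between 0.002 and 0.008 m); the robot touches nothing.
It fails at once if a piston tips over (leans more than about 30 degrees) (angle between any of piston_s, piston_m, piston_l, piston_x's own z axis and vertical above 0.5 rad).
It fails at once if the oil bottle is moved more than 30 mm or knocked over (distance of oil_bottle from where it was at the start of the episode above 0.03 m or angle between oil_bottle's own z axis and vertical above 0.5 rad).
It also fails if it takes over 141 s, if anything falls off the work surface, if the arm or the gripper's body presses on something with over 40 N, if the wrist force passes 120 N, or if a joint passes its speed limit or range.

## Working session

There is one attempt and no reset: what is moved stays moved. The work goes in short steps, Python scripts to look and compute and a tool call to move; the robot and the scene stay as the last step left them, time stands still between calls to the robot, and variables do not carry over. Pictures are saved under pics/ and viewed, at most 14 in all, crops included, and the job is handed in when it is done.

Besides the shell and the picture viewer there is one more tool, called after ">>>" by a JSON object that holds its "method" and its "body", one argument or row to a line. send_rows: Moves the arm, as the interface text tells. Its arguments: {"type":"object","properties":{"steps":{"type":"array"},"newtons":{"type":"number"}},"required":["steps"]}

```bash
mkdir -p pics; python3 - <<'E'
from plant import manip
import cv2,numpy as np
s=manip.sense();print({k:np.round(v,3).tolist() for k,v in s.items()},manip.pinch_z)
for n in("scene","side"):
    p,d=manip.grab_frame(n);c=manip.camera_params(n)
    np.savez(f"{n}.npz",p=p,d=d,K=c["intrinsics"],T=c["T"])
    cv2.imwrite(f"pics/{n}0.png",p[:,:,::-1]);print(n,np.round(c["T"],3).tolist(),c["intrinsics"][0])
E
```

```text
{'time_s': 0.0, 'qpos': [-1.359, 0.492, 1.559, 0.0, 1.092, -0.106], 'joint_velocities': [0.0, -0.001, -0.0, -0.0, -0.001, -0.001], 'effort': [0.003, -61.845, -26.159, 0.0, 0.004, 0.0], 'position': [0.195, -0.593, 0.231], 'tcp_rot': [[0.95, 0.312, -0.0], [0.312, -0.95, 0.001], [0.0, -0.001, -1.0]], 'force': [0.11, -0.266, 0.269], 'wrist_torque': [0.085, -0.012, -0.016], 'grip_force': 0.0, 'finger_gap': 0.085} 0.0187
scene [[-0.669, 0.396, -0.628, 1.285], [0.743, 0.351, -0.57, 0.588], [-0.005, -0.848, -0.53, 0.598], [0.0, 0.0, 0.0, 1.0]] [518.70830416   0.         282.55634485]
side [[0.979, -0.149, 0.14, 0.494], [-0.204, -0.754, 0.625, -0.618], [0.013, -0.64, -0.768, 0.787], [0.0, 0.0, 0.0, 1.0]] [464.49225112   0.         280.66600146]
```

View pics/scene0.png

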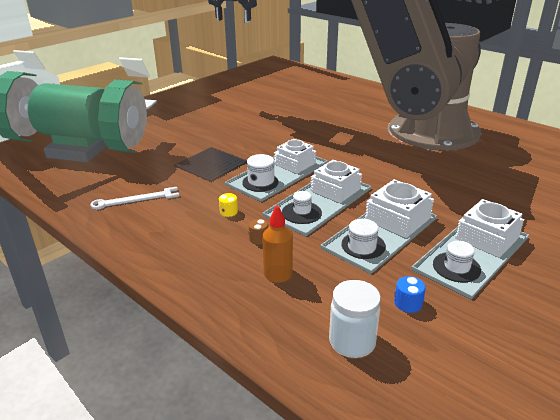

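View pics/side0.png

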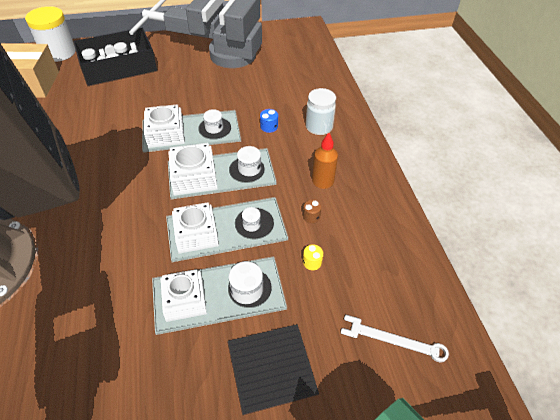

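The scene view shows four trays with a barrel and piston each, at about (275,170), (320,195), (385,225) and (475,245). The mat is at (210,163) and the oil bottle at (278,250). Look-alikes that aren't meant are the yellow one at (228,205), the brown one at (258,232) and the blue one at (410,294).

In the side view the pistons, all silvery and standing on pads, are at (246,283), (252,218), (249,161) and (213,122). Next I'll measure pads, crowns and bores.

```bash
cat > h.py <<'E'
import numpy as np,cv2
def load(n):
    f=np.load(f"{n}.npz");return f["p"],f["d"],f["K"],f["T"]
def cloud(d,K,T):
    v,u=np.mgrid[:d.shape[0],:d.shape[1]]
    P=np.stack([(u-K[0,2])*d/K[0,0],(v-K[1,2])*d/K[1,1],d],-1)
    return P@T[:3,:3].T+T[:3,3]
def ray(uv,z,K,T):
    uv=np.atleast_2d(uv).astype(float)
    r=np.c_[(uv[:,0]-K[0,2])/K[0,0],(uv[:,1]-K[1,2])/K[1,1],np.ones(len(uv))]@T[:3,:3].T
    return T[:3,3]+r*((z-T[2,3])/r[:,2])[:,None]
E
python3 - <<'E'
from h import *
p,d,K,T=load("side");W=cloud(d,K,T)
g=p.max(2).astype(int);sat=g-p.min(2)
# tray: greyish, low height
for name,(u,v) in dict(T1=(246,283),T2=(252,218),T3=(249,161),T4=(213,122)).items():
    reg=np.zeros(g.shape,bool);reg[max(v-45,0):v+50,u-40:u+45]=1
    z=W[...,2]
    ok=reg&(d>0)
    # crown height: mode of flat top near piston
    q=W[v-22:v+5,u-15:u+16].reshape(-1,3);h=np.histogram(q[:,2],bins=np.arange(.02,.08,.002));zt=h[1][h[0].argmax()]+.001
    top=(ok&(abs(z-zt)<.003)&(sat<40)).astype(np.uint8)
    n,l,st,ce=cv2.connectedComponentsWithStats(top);i=1+st[1:,4].argmax()
    c=max(cv2.findContours((l==i).astype(np.uint8),0,1)[0],key=len)
    X=ray(c[:,0],zt,K,T)[:,:2].astype(np.float32);(cx,cy),r=cv2.minEnclosingCircle(X*1000)
    pad=(ok&(g<60)&(z<.012)).astype(np.uint8)
    n,l,st,ce=cv2.connectedComponentsWithStats(pad);i=1+st[1:,4].argmax()
    c=max(cv2.findContours((l==i).astype(np.uint8),0,1)[0],key=len)
    X=ray(c[:,0],.005,K,T)[:,:2].astype(np.float32);(px,py),pr=cv2.minEnclosingCircle(X*1000)
    print(name,"ztop %.3f crown %.0f %.0f dia %.1f | pad %.1f %.1f dia %.1f"%(zt,cx,cy,2*r,px,py,2*pr))
# barrels: top height & bore extents
for name,(u,v) in dict(B1=(181,287),B2=(192,217),B3=(190,156),B4=(161,116)).items():
    q=W[v-25:v+26,u-25:u+26].reshape(-1,3);q=q[q[:,2]>.05]
    h=np.histogram(q[:,2],bins=np.arange(.05,.08,.001));zt=h[1][h[0].argmax()]+.0005
    t=q[abs(q[:,2]-zt)<.0025][:,:2].astype(np.float32)*1000
    r=cv2.minAreaRect(t);print(name,"ztop %.4f"%zt,np.round(r[0]),np.round(r[1],1),round(r[2],1))
m=(g<60)&(abs(W[...,2])<.01);m[:325]=0;m[:,:222]=0;m[:,320:]=0
print("mat",np.round(np.median(W[m],0),3))
a=p[85:335,130:330];cv2.imwrite("pics/c1.png",cv2.resize(a[:,:,::-1],None,fx=3.2,fy=2.4,interpolation=2)[:600,:640])
E
```

```text
T1 ztop 0.055 crown 531 -163 dia 62.9 | pad 517.1 -182.8 dia 46.9
T2 ztop 0.039 crown 566 -8 dia 39.7 | pad 564.0 -7.9 dia 46.1
T3 ztop 0.049 crown 589 161 dia 56.4 | pad 539.0 320.0 dia 71.9
T4 ztop 0.043 crown 523 323 dia 50.0 | pad 517.3 327.6 dia 65.2
B1 ztop 0.0565 [ 413. -160.] [43.3 44.9] 38.3
B2 ztop 0.0515 [449.  -7.] [71.9 74.8] 2.1
B3 ztop 0.0595 [458. 161.] [92.  87.8] 89.9
B4 ztop 0.0555 [401. 328.] [86.1 79.7] 88.7
mat [ 0.563 -0.339  0.003]
```

View pics/c1.png

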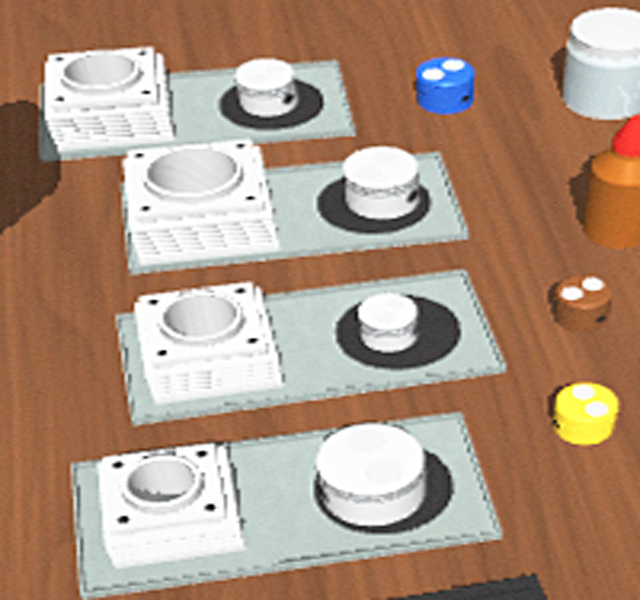

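The crop shows the silver pistons, bottom to top: x (largest), s (smallest), l, m. The barrels look like s, m, x, l in the same order. The blue, brown and yellow look-alikes stand off the trays. I'll pin down the pads and barrel squares more precisely with both cameras.

```bash
python3 - <<'E'
from h import *
from scipy.optimize import least_squares
cr=dict(T1=(531,-163,.057),T2=(566,-8,.041),T3=(589,161,.051),T4=(523,323,.045))
for cam in("side","scene"):
    p,d,K,T=load(cam);W=cloud(d,K,T);g=p.max(2).astype(int);sat=g-p.min(2)
    for n,(x,y,zt) in cr.items():
        X5=ray(np.stack(np.meshgrid(np.arange(560),np.arange(420)),-1).reshape(-1,2),.005,K,T).reshape(420,560,3)*1000
        near=np.hypot(X5[...,0]-x,X5[...,1]-y)<65
        m=(near&(g<85)&(W[...,2]<.013)&(d>0)).astype(np.uint8)
        k,l,st,_=cv2.connectedComponentsWithStats(m);i=1+st[1:,4].argmax()
        c=cv2.convexHull(max(cv2.findContours((l==i).astype(np.uint8),0,1)[0],key=len))
        Q=ray(c[:,0],.005,K,T)[:,:2]*1000
        f=least_squares(lambda a:np.hypot(*(Q-a[:2]).T)-42,[x,y],loss="soft_l1",f_scale=1)
        r=abs(f.fun)
        XT=ray(np.stack(np.meshgrid(np.arange(560),np.arange(420)),-1).reshape(-1,2),zt,K,T).reshape(420,560,3)*1000
        nr=np.hypot(XT[...,0]-x,XT[...,1]-y)<50
        t=(nr&(abs(W[...,2]-zt)<.004)&(sat<45)).astype(np.uint8)
        k,l,st,_=cv2.connectedComponentsWithStats(t);i=1+st[1:,4].argmax()
        c=max(cv2.findContours((l==i).astype(np.uint8),0,1)[0],key=len)
        (tx,ty),rr=cv2.minEnclosingCircle((ray(c[:,0],zt,K,T)[:,:2]*1000).astype(np.float32))
        # barrel
        b=(W[...,2]>.045)&(W[...,2]<.08)&(abs(W[...,0]*1000-x+120)<62)&(abs(W[...,1]*1000-y)<62)
        q=W[b][:,:2]*1000
        lo,hi=np.percentile(q,1,0),np.percentile(q,99,0)
        # tray outline
        tr=((sat<30)&(g>90)&(abs(W[...,2]-.003)<.012)&(abs(W[...,0]*1000-x+60)<150)&(abs(W[...,1]*1000-y)<75)).astype(np.uint8)
        k,l,st,_=cv2.connectedComponentsWithStats(tr);i=1+st[1:,4].argmax()
        rt=cv2.minAreaRect((W[l==i][:,:2]*1000).astype(np.float32))
        print(cam,n,"pad",np.round(f.x,1),"med res %.1f"%np.median(r),"crown %.1f %.1f d%.1f"%(tx,ty,2*rr),"barrel size",np.round(hi-lo,1),"c",np.round((hi+lo)/2),"ztop %.3f"%np.percentile(W[b][:,2],95),"tray",[np.round(v,1) for v in rt])
E
```

```text
side T1 pad [ 538.2 -157.4] med res 0.4 crown 531.4 -164.0 d62.7 barrel size [62.9 64.7] c [ 413. -160.] ztop 0.057 tray [array([ 477.4, -154.4]), array([128.8, 245.9]), np.float64(90.0)]
side T2 pad [573.5  -2.6] med res 1.0 crown 565.7 -9.4 d39.3 barrel size [71.1 72.9] c [449.  -7.] ztop 0.061 tray [array([ 5.134e+02, -3.000e-01]), array([244.3, 128.4]), np.float64(2.0)]
side T3 pad [583.9 161.3] med res 1.0 crown 588.4 159.0 d56.2 barrel size [95.7 93.3] c [458. 160.] ztop 0.068 tray [array([522.7, 167.5]), array([134.1, 242.5]), np.float64(89.6)]
side T4 pad [526.1 324.6] med res 1.3 crown 524.5 321.9 d47.1 barrel size [79.9 82.9] c [401. 328.] ztop 0.064 tray [array([465.5, 332.8]), array([132.7, 243.6]), np.float64(88.8)]
scene T1 pad [ 545.3 -151.5] med res 0.5 crown 539.0 -156.5 d66.0 barrel size [64.2 64.7] c [ 417. -157.] ztop 0.056 tray [array([ 479.2, -157.1]), array([250.8, 121.4]), np.float64(0.0)]
scene T2 pad [579.9   3.1] med res 0.5 crown 573.0 -1.8 d39.9 barrel size [73.9 72.7] c [452.  -5.] ztop 0.060 tray [array([515.3,  -2.5]), array([246. , 119.1]), np.float64(2.0)]
scene T3 pad [589.7 165.7] med res 0.5 crown 597.0 166.4 d57.9 barrel size [92.5 92.8] c [464. 166.] ztop 0.068 tray [array([524.4, 162.7]), array([118.8, 245.8]), np.float64(90.0)]
scene T4 pad [532.5 328.8] med res 0.3 crown 530.6 328.8 d48.0 barrel size [80.7 80.2] c [405. 330.] ztop 0.064 tray [array([460.6, 328.5]), array([117.2, 260.2]), np.float64(88.5)]
```

Barrel top heights confirm it: T1=s, T2=m, T3=x, T4=l. The pistons now sit as x in T1, s in T2, l in T3 and m in T4. The two fixed cameras disagree by about 7 mm, so I'll refine from the wrist camera.

Plan: s→mat, m→T2, l→T4, x→T3, s→T1.

>>> {"method": "send_rows", "body": {
  "steps": [
    [0,0,0.1585,0,0,0,1],
    [0,0,0.1585,0,0,0,1],
    [0,0,0,3.5,-4.5,0,1],
    [0,0,0,3.5,-4.5,0,1],
    [0,0,0,3.5,-4.5,0,1],
    [0,0,0,3.5,-4.5,0,1],
    [0,0,0,3.5,-4.5,0,1],
    [0,0,0,3.5,-4.5,0,1],
    [0,0,0,3.5,-4.5,0,1],
    [0,0,0,3.5,-4.5,0,1],
    [0,0,0,3.5,-4.5,0,1],
    [0,0,0,3.5,-4.5,0,1]
  ]
}}

```text
time_s: 1.6
position: [0.5459, -0.1418, 0.2312]
tcp_rot: [[1.0, 0.001, -0.0], [0.001, -1.0, -0.0], [-0.0, 0.0, -1.0]]
force: [0.9, -0.4, 0.3]
finger_gap: 0.0855
grip_force: 0.0
```

>>> {"method": "send_rows", "body": {
  "steps": [
    [0,0,0,1.0,-4.8,-3,1],
    [0,0,0,1.0,-4.8,-3,1],
    [0,0,0,0.5,-4.8,-3,1],
    [0,0,0,0,0,0,1],
    [0,0,0,0,0,0,1]
  ]
}}

```text
time_s: 2.22
position: [0.5695, 0.0004, 0.3205]
tcp_rot: [[1.0, 0.001, -0.001], [0.001, -1.0, -0.0], [-0.001, 0.0, -1.0]]
force: [0.7, 0.1, -0.3]
finger_gap: 0.0852
grip_force: 0.0
```

```bash
cat > shot.py <<'E'
from plant import manip
import numpy as np,cv2,sys
def shot(tag):
    s=manip.sense();c=manip.camera_params("wrist");p,d=manip.grab_frame("wrist")
    np.savez(f"{tag}.npz",p=p,d=d,K=c["intrinsics"],T=c["T"]);cv2.imwrite(f"pics/{tag}.png",p[:,:,::-1])
    print("t",round(s["time_s"],2),"tcp",np.round(s["position"],4),np.round(s["tcp_rot"],3).tolist(),"cam",np.round(c["T"],3).tolist())
if __name__=="__main__": shot(sys.argv[1])
E
python3 shot.py w1
```

```text
t 2.23 tcp [5.695e-01 4.000e-04 3.205e-01] [[1.0, 0.001, -0.001], [0.001, -1.0, -0.0], [-0.001, 0.0, -1.0]] cam [[0.002, -0.959, -0.283, 0.642], [-1.0, -0.002, -0.0, 0.0], [-0.0, 0.283, -0.959, 0.464], [0.0, 0.0, 0.0, 1.0]]
```

View pics/w1.png

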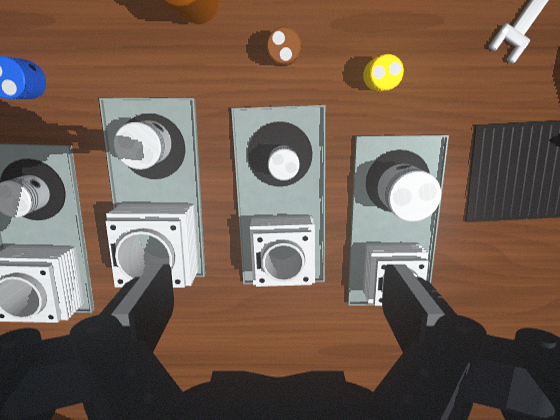

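The wrist view shows pads at (278,153) for T2, (148,145) for T3 and (403,185) for T1, with T4 at the left edge at (30,190). The s piston is at (284,163) and the mat at (515,170). Now I'll fit the pads and crowns here.

```bash
cat > fit.py <<'E'
from h import *
from scipy.optimize import least_squares
import sys
cr=dict(T1=(535,-160,.057,31),T2=(570,-5,.041,19),T3=(592,162,.051,27),T4=(527,325,.045,23))
def fit(tag,names,pist=True,cr=cr):
    p,d,K,T=load(tag);W=cloud(d,K,T);g=p.max(2).astype(int);sat=g-p.min(2)
    G=np.stack(np.meshgrid(np.arange(560),np.arange(420)),-1).reshape(-1,2)
    for n in names:
        x,y,zt,R=cr[n]
        def hull(m):
            k,l,st,_=cv2.connectedComponentsWithStats(m.astype(np.uint8));i=1+st[1:,4].argmax()
            return cv2.convexHull(max(cv2.findContours((l==i).astype(np.uint8),0,1)[0],key=len))[:,0]
        def circ(z,R,m):
            Q=ray(hull(m),z,K,T)[:,:2]*1000
            f=least_squares(lambda a:np.hypot(*(Q-a[:2]).T)-R,[x,y],loss="soft_l1",f_scale=1)
            return np.round(f.x,1),round(float(np.median(abs(f.fun))),1)
        X5=ray(G,.005,K,T).reshape(420,560,3)*1000
        near=np.hypot(X5[...,0]-x,X5[...,1]-y)<75
        pm=near&(g<75)&(W[...,2]<.012)&(sat<40)
        r=[n,"pad",circ(.005,42,pm),"padz %.4f"%np.median(W[pm][:,2])]
        if pist:
            XT=ray(G,zt,K,T).reshape(420,560,3)*1000
            tm=(np.hypot(XT[...,0]-x,XT[...,1]-y)<R+20)&(abs(W[...,2]-zt)<.004)&(sat<45)
            r+=["crown",circ(zt,R,tm),"z %.4f"%np.median(W[tm][:,2])]
        print(*r)
if __name__=="__main__": fit(sys.argv[1],sys.argv[2].split(","))
E
python3 fit.py w1 T1,T2,T3,T4
python3 - <<'E'
from h import *
p,d,K,T=load("w1");W=cloud(d,K,T)
print("mat corner px->xy",np.round(ray([[476,124],[467,220]],.004,K,T),3).tolist(),"bench z",np.median(W[300:340,200:330,2]), "bottle?")
E
```

```text
T1 pad (array([ 538.6, -158.2]), 0.4) padz 0.0062 crown (array([ 533.1, -161.2]), 0.4) z 0.0582
T2 pad (array([573.9,  -2. ]), 0.8) padz 0.0062 crown (array([568.2,  -6.5]), 0.2) z 0.0421
T3 pad (array([583.6, 162.1]), 0.6) padz 0.0062 crown (array([591., 162.]), 0.3) z 0.0523
T4 pad (array([526.8, 325.8]), 0.3) padz 0.0061 crown (array([525.5, 323.1]), 0.5) z 0.0464
mat corner px->xy [[0.613, -0.25, 0.004], [0.485, -0.259, 0.004]] bench z 0.0014973176603323424 bottle?
```

>>> {"method": "send_rows", "body": {
  "newtons": 50,
  "steps": [
    [0,0,0,-0.1,0.7,4,1],
    [0,0,0,0,0,6,1],
    [0,0,0,0,0,6,1],
    [0,0,0,0,0,6,1],
    [0,0,0,0,0,4,1],
    [0,0,0,0,0,3,1],
    [0,0,0,0,0,1.7,1],
    [0,0,0,0,0,0,1],
    [0,0,0,0,0,0,1]
  ]
}}

```text
time_s: 3.4
position: [0.5693, -0.0068, 0.0152]
tcp_rot: [[1.0, 0.0, 0.001], [0.0, -1.0, -0.0], [0.001, 0.0, -1.0]]
force: [-1.5, -0.4, -0.6]
finger_gap: 0.0853
grip_force: 0.0
```

>>> {"method": "send_rows", "body": {
  "steps": [
    [0,0,0,0,0,0,-1],
    [0,0,0,0,0,0,-1],
    [0,0,0,0,0,0,-1],
    [0,0,0,0,0,0,-1],
    [0,0,0,0,0,0,-1],
    [0,0,0,0,0,0,-1],
    [0,0,0,0,0,0,-1],
    [0,0,0,0,0,0,-1]
  ]
}}

```text
time_s: 4.4
position: [0.5691, -0.0063, 0.0151]
tcp_rot: [[1.0, 0.001, 0.001], [0.001, -1.0, -0.0], [0.001, 0.0, -1.0]]
force: [-2.0, 0.8, 7.8]
finger_gap: 0.0362
grip_force: 49.8
```

>>> {"method": "send_rows", "body": {
  "steps": [
    [0,0,0,0,0,-2,-1],
    [0,0,0,0,0,-5,-1],
    [0,0,0,0,0,-5,-1],
    [0,0,0,-0.26,5.25,0,-1],
    [0,0,0,-0.26,5.25,0,-1],
    [0,0,0,-0.26,5.25,0,-1],
    [0,0,0,-0.26,5.25,0,-1],
    [0,0,0,-0.26,5.25,0,-1],
    [0,0,0,-0.3,5.25,0,-1],
    [0,0,0,0,0,0,-1],
    [0,0,0,0,0,0,-1]
  ]
}}

```text
time_s: 5.78
position: [0.5528, -0.321, 0.1341]
tcp_rot: [[1.0, 0.0, -0.001], [0.0, -1.0, 0.001], [-0.001, -0.001, -1.0]]
force: [-0.2, 0.3, -1.5]
finger_gap: 0.0356
grip_force: 50.4
```

>>> {"method": "send_rows", "body": {
  "steps": [
    [0,0,0,0,0,5,-1],
    [0,0,0,0,0,4,-1],
    [0,0,0,0,0,2,-1],
    [0,0,0,0,0,0.8,-1],
    [0,0,0,0,0,0,-1],
    [0,0,0,0,0,0,-1],
    [0,0,0,0,0,0,-1]
  ]
}}

```text
time_s: 6.65
position: [0.5534, -0.3217, 0.0173]
tcp_rot: [[1.0, 0.001, 0.001], [0.001, -1.0, -0.001], [0.001, 0.001, -1.0]]
force: [0.5, 0.1, -0.1]
finger_gap: 0.0363
grip_force: 50.4
```

>>> {"method": "send_rows", "body": {
  "steps": [
    [0,0,0,0,0,0.2,-1],
    [0,0,0,0,0,0.1,-1],
    [0,0,0,0,0,0,-1],
    [0,0,0,0,0,0,-1]
  ]
}}

```text
time_s: 7.15
position: [0.5532, -0.3216, 0.0141]
tcp_rot: [[1.0, 0.001, 0.0], [0.001, -1.0, -0.0], [0.0, 0.0, -1.0]]
force: [-2.4, 1.4, 7.0]
finger_gap: 0.036
grip_force: 51.2
```

>>> {"method": "send_rows", "body": {
  "steps": [
    [0,0,0,0,0,0,1],
    [0,0,0,0,0,0,1],
    [0,0,0,0,0,0,1],
    [0,0,0,0,0,0,1],
    [0,0,0,0,0,0,1],
    [0,0,0,0,0,0,1],
    [0,0,0,0,0,-3,1],
    [0,0,0,0,0,-6,1],
    [0,0,0,0,0,-6,1],
    [0,0,0,0,0,-6,1],
    [0,0,0,0,-6,-1,1],
    [0,0,0,0,-6,0,1]
  ]
}}

```text
time_s: 8.65
position: [0.553, -0.2005, 0.2346]
tcp_rot: [[1.0, -0.001, 0.002], [-0.001, -1.0, -0.001], [0.002, 0.001, -1.0]]
force: [0.7, 1.7, -0.7]
finger_gap: 0.0851
grip_force: 0.0
```

>>> {"method": "send_rows", "body": {
  "steps": [
    [0,0,0,-0.3,-6,0,1],
    [0,0,0,-0.3,-6,0,1],
    [0,0,0,-0.3,-6,0,1],
    [0,0,0,-0.3,-6,0,1],
    [0,0,0,-0.3,-6,0,1],
    [0,0,0,-0.3,-6,0,1],
    [0,0,0,-0.3,-6,0,1],
    [0,0,0,-0.3,-6,0,1],
    [0,0,0,-0.3,-4.5,0,1],
    [0,0,0,0,0,0,1],
    [0,0,0,0,0,0,1]
  ]
}}

```text
time_s: 10.02
position: [0.5254, 0.3232, 0.2331]
tcp_rot: [[1.0, 0.001, -0.0], [0.001, -1.0, -0.0], [-0.0, 0.0, -1.0]]
force: [-0.1, -0.2, 0.6]
finger_gap: 0.0855
grip_force: 0.0
```

```bash
python3 shot.py w2; python3 fit.py w2 T3,T4
```

```text
t 10.03 tcp [0.5254 0.3232 0.2331] [[1.0, 0.001, -0.0], [0.001, -1.0, -0.0], [-0.0, 0.0, -1.0]] cam [[0.002, -0.959, -0.282, 0.597], [-1.0, -0.002, -0.0, 0.323], [-0.0, 0.282, -0.959, 0.377], [0.0, 0.0, 0.0, 1.0]]
T3 pad (array([583.8, 161.6]), 0.2) padz 0.0061 crown (array([591. , 163.7]), 0.4) z 0.0521
T4 pad (array([526. , 325.8]), 0.5) padz 0.0062 crown (array([525.4, 325.7]), 0.1) z 0.0463
```

View pics/w2.png

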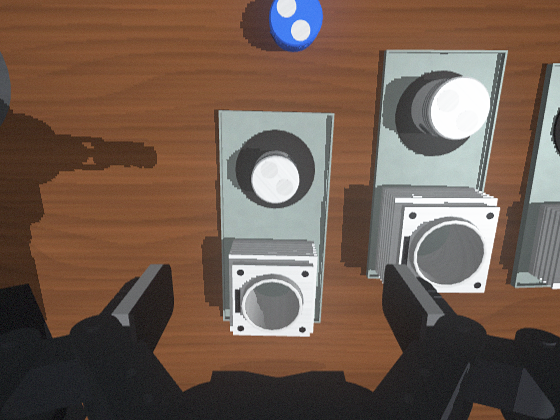

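The wrist view shows m centred on the T4 pad at (275,178), l on T3 at (460,107), and the blue look-alike at (296,22), out of the way. Next I'll grasp m.

>>> {"method": "send_rows", "body": {
  "steps": [
    [0,0,0,0,-0.25,3,1],
    [0,0,0,0,0,6,1],
    [0,0,0,0,0,6,1],
    [0,0,0,0,0,4,1],
    [0,0,0,0,0,2.8,1],
    [0,0,0,0,0,0,1],
    [0,0,0,0,0,0,-1],
    [0,0,0,0,0,0,-1],
    [0,0,0,0,0,0,-1],
    [0,0,0,0,0,0,-1],
    [0,0,0,0,0,0,-1],
    [0,0,0,0,0,0,-1]
  ]
}}

```text
time_s: 11.58
position: [0.5262, 0.3261, 0.0171]
tcp_rot: [[1.0, 0.001, 0.002], [0.001, -1.0, 0.001], [0.002, -0.001, -1.0]]
force: [-0.7, -3.9, 8.6]
finger_gap: 0.0441
grip_force: 50.5
```

>>> {"method": "send_rows", "body": {
  "steps": [
    [0,0,0,0,0,0,-1],
    [0,0,0,0,0,0,-1]
  ]
}}

```text
time_s: 11.82
position: [0.5262, 0.3261, 0.0171]
tcp_rot: [[1.0, 0.001, 0.002], [0.001, -1.0, 0.001], [0.002, -0.001, -1.0]]
force: [-1.3, -2.5, 9.0]
finger_gap: 0.0447
grip_force: 50.5
```

>>> {"method": "send_rows", "body": {
  "steps": [
    [0,0,0,0,0,-2,-1],
    [0,0,0,0,0,-5,-1],
    [0,0,0,0,0,-5,-1],
    [0,0,0,0.8,5.45,0,-1],
    [0,0,0,0.8,5.45,0,-1],
    [0,0,0,0.8,5.45,0,-1],
    [0,0,0,0.8,5.45,0,-1],
    [0,0,0,0.8,5.5,0,-1],
    [0,0,0,0.8,5.5,0,-1],
    [0,0,0,0,0,0,-1],
    [0,0,0,0,0,0,-1]
  ]
}}

```text
time_s: 13.2
position: [0.5738, -0.0017, 0.1362]
tcp_rot: [[1.0, 0.0, 0.001], [0.0, -1.0, -0.0], [0.001, 0.0, -1.0]]
force: [-0.5, 0.8, -0.7]
finger_gap: 0.0441
grip_force: 51.4
```

>>> {"method": "send_rows", "body": {
  "steps": [
    [0,0,0,0,0,5,-1],
    [0,0,0,0,0,4,-1],
    [0,0,0,0,0,1.8,-1],
    [0,0,0,0,0,0.8,-1],
    [0,0,0,0,0,0,-1],
    [0,0,0,0,0,0,-1],
    [0,0,0,0,0,0,-1]
  ]
}}

```text
time_s: 14.08
position: [0.5743, -0.002, 0.0202]
tcp_rot: [[1.0, 0.001, 0.001], [0.001, -1.0, -0.0], [0.001, 0.0, -1.0]]
force: [0.0, 0.3, -0.9]
finger_gap: 0.0443
grip_force: 51.5
```

>>> {"method": "send_rows", "body": {
  "steps": [
    [0,0,0,0,0,0.2,-1],
    [0,0,0,0,0,0.1,-1],
    [0,0,0,0,0,0,-1],
    [0,0,0,0,0,0,-1]
  ]
}}

```text
time_s: 14.58
position: [0.574, -0.002, 0.0171]
tcp_rot: [[1.0, 0.001, 0.001], [0.001, -1.0, -0.0], [0.001, 0.0, -1.0]]
force: [-3.2, 0.1, 9.2]
finger_gap: 0.0442
grip_force: 52.4
```

>>> {"method": "send_rows", "body": {
  "steps": [
    [0,0,0,0,0,0,1],
    [0,0,0,0,0,0,1],
    [0,0,0,0,0,0,1],
    [0,0,0,0,0,0,1],
    [0,0,0,0,0,0,1],
    [0,0,0,0,0,0,1],
    [0,0,0,0,0,-3,1],
    [0,0,0,0,0,-5,1],
    [0,0,0,0,0,-5,1],
    [0,0,0,0.6,-5.5,0,1],
    [0,0,0,0.6,-5.5,0,1],
    [0,0,0,0.5,-5.5,0,1]
  ]
}}

```text
time_s: 16.08
position: [0.5908, 0.1646, 0.1465]
tcp_rot: [[1.0, 0.0, 0.001], [0.0, -1.0, -0.0], [0.001, 0.0, -1.0]]
force: [0.8, -0.8, -0.2]
finger_gap: 0.085
grip_force: 0.0
```

>>> {"method": "send_rows", "body": {
  "steps": [
    [0,0,0,0,0,0,1],
    [0,0,0,0,0,5,1],
    [0,0,0,0,0,5,1],
    [0,0,0,0,0,2.8,1],
    [0,0,0,0,0,0,1],
    [0,0,0,0,0,0,-1],
    [0,0,0,0,0,0,-1],
    [0,0,0,0,0,0,-1],
    [0,0,0,0,0,0,-1],
    [0,0,0,0,0,0,-1],
    [0,0,0,0,0,0,-1],
    [0,0,0,0,0,0,-1]
  ]
}}

```text
time_s: 17.58
position: [0.5915, 0.1629, 0.0203]
tcp_rot: [[1.0, 0.001, 0.003], [0.001, -1.0, 0.0], [0.003, -0.0, -1.0]]
force: [-0.9, -2.6, 7.1]
finger_gap: 0.052
grip_force: 52.1
```

>>> {"method": "send_rows", "body": {
  "steps": [
    [0,0,0,0,0,-2,-1],
    [0,0,0,0,0,-5,-1],
    [0,0,0,0,0,-5,-1],
    [0,0,0,-1.6,-4.1,0,-1],
    [0,0,0,-1.6,-4.1,0,-1],
    [0,0,0,-1.6,-4.1,0,-1],
    [0,0,0,-1.7,-4.0,0,-1],
    [0,0,0,0,0,0,-1],
    [0,0,0,0,0,0,-1]
  ]
}}

```text
time_s: 18.7
position: [0.5256, 0.3259, 0.139]
tcp_rot: [[1.0, 0.001, 0.001], [0.001, -1.0, 0.0], [0.001, -0.0, -1.0]]
force: [-0.6, -0.2, -1.2]
finger_gap: 0.0522
grip_force: 53.1
```

>>> {"method": "send_rows", "body": {
  "steps": [
    [0,0,0,0,0,5,-1],
    [0,0,0,0,0,4,-1],
    [0,0,0,0,0,1.8,-1],
    [0,0,0,0,0,0.8,-1],
    [0,0,0,0,0,0.2,-1],
    [0,0,0,0,0,0,-1],
    [0,0,0,0,0,0,-1]
  ]
}}

```text
time_s: 19.58
position: [0.5259, 0.3262, 0.0212]
tcp_rot: [[1.0, 0.001, 0.001], [0.001, -1.0, 0.001], [0.001, -0.001, -1.0]]
force: [-0.2, -0.5, -1.9]
finger_gap: 0.0521
grip_force: 53.1
```

>>> {"method": "send_rows", "body": {
  "steps": [
    [0,0,0,0,0,0.1,-1],
    [0,0,0,0,0,0,-1],
    [0,0,0,0,0,0,-1]
  ]
}}

```text
time_s: 19.95
position: [0.5259, 0.3263, 0.0203]
tcp_rot: [[1.0, 0.001, 0.001], [0.001, -1.0, 0.0], [0.001, -0.0, -1.0]]
force: [-1.9, -1.6, 7.1]
finger_gap: 0.0522
grip_force: 54.0
```

>>> {"method": "send_rows", "body": {
  "steps": [
    [0,0,0,0,0,0,1],
    [0,0,0,0,0,0,1],
    [0,0,0,0,0,0,1],
    [0,0,0,0,0,0,1],
    [0,0,0,0,0,0,1],
    [0,0,0,0,0,0,1],
    [0,0,0,0,0,-3,1],
    [0,0,0,0,0,-6,1],
    [0,0,0,0,0,-6,1],
    [0,0,0,0,0,-5,1],
    [0,0,0,0.1,6,0,1],
    [0,0,0,0.1,6,0,1]
  ]
}}

```text
time_s: 21.45
position: [0.5274, 0.2051, 0.2199]
tcp_rot: [[1.0, 0.002, 0.001], [0.002, -1.0, 0.0], [0.001, -0.0, -1.0]]
force: [0.7, -0.5, -0.4]
finger_gap: 0.0856
grip_force: 0.0
```

>>> {"method": "send_rows", "body": {
  "steps": [
    [0,0,0,0.1,6,0,1],
    [0,0,0,0.1,6,0,1],
    [0,0,0,0.1,6,0,1],
    [0,0,0,0.1,6,0,1],
    [0,0,0,0.1,6,0,1],
    [0,0,0,0,6,0,1],
    [0,0,0,0,0.7,0,1],
    [0,0,0,0,0,0,1],
    [0,0,0,0,0,0,1]
  ]
}}

```text
time_s: 22.58
position: [0.533, -0.1597, 0.2193]
tcp_rot: [[1.0, 0.002, -0.0], [0.002, -1.0, 0.0], [-0.0, -0.0, -1.0]]
force: [0.2, 0.6, -1.2]
finger_gap: 0.0853
grip_force: 0.0
```

```bash
python3 shot.py w3; python3 fit.py w3 T1,T2
```

```text
t 22.57 tcp [ 0.533  -0.1597  0.2193] [[1.0, 0.002, -0.0], [0.002, -1.0, 0.0], [-0.0, -0.0, -1.0]] cam [[0.003, -0.959, -0.282, 0.605], [-1.0, -0.003, 0.0, -0.16], [-0.001, 0.282, -0.959, 0.363], [0.0, 0.0, 0.0, 1.0]]
T1 pad (array([ 538.3, -158.2]), 0.1) padz 0.0063 crown (array([ 532.9, -162.1]), 0.1) z 0.0583
T2 pad (array([573.8,  -2.1]), 0.2) padz 0.0062 crown (array([574.3,  -8.6]), 0.9) z 0.0425
```

View pics/w3.png

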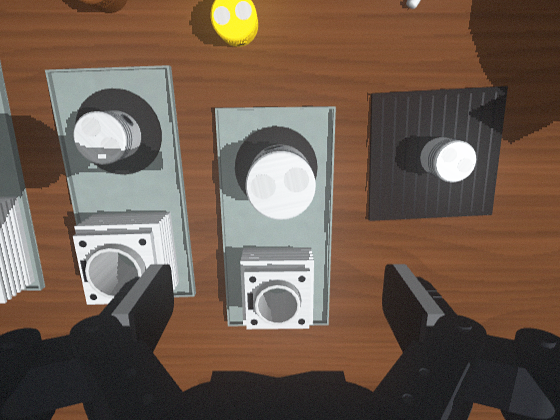

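The wrist view shows x at (281,185), s upright on the mat at (452,160) and m on the T2 pad at (105,140). I'll grasp x now.

>>> {"method": "send_rows", "body": {
  "newtons": 60,
  "steps": [
    [0,0,0,0,0.2,3,1],
    [0,0,0,0,0,6,1],
    [0,0,0,0,0,6,1],
    [0,0,0,0,0,4.5,1],
    [0,0,0,0,0,0,1],
    [0,0,0,0,0,0,1],
    [0,0,0,0,0,0,-1],
    [0,0,0,0,0,0,-1],
    [0,0,0,0,0,0,-1],
    [0,0,0,0,0,0,-1],
    [0,0,0,0,0,0,-1],
    [0,0,0,0,0,0,-1]
  ]
}}

```text
time_s: 24.12
position: [0.5338, -0.1631, 0.0265]
tcp_rot: [[1.0, 0.001, 0.003], [0.001, -1.0, -0.001], [0.003, 0.001, -1.0]]
force: [-1.9, 3.1, 12.0]
finger_gap: 0.0602
grip_force: 63.6
```

>>> {"method": "send_rows", "body": {
  "steps": [
    [0,0,0,0,0,-2,-1],
    [0,0,0,0,0,-5,-1],
    [0,0,0,0,0,-5,-1],
    [0,0,0,0,0,0,-1],
    [0,0,0,0,0,0,-1]
  ]
}}

```text
time_s: 24.75
position: [0.5325, -0.1628, 0.1443]
tcp_rot: [[1.0, 0.001, 0.0], [0.001, -1.0, -0.0], [0.0, 0.0, -1.0]]
force: [0.2, 0.2, -2.9]
finger_gap: 0.0597
grip_force: 66.5
```

>>> {"method": "send_rows", "body": {
  "steps": [
    [0,0,0,0.8,-5.4,0,-1],
    [0,0,0,0.8,-5.4,0,-1],
    [0,0,0,0.9,-5.4,0,-1],
    [0,0,0,0.9,-5.4,0,-1],
    [0,0,0,0.9,-5.4,0,-1],
    [0,0,0,0.8,-5.4,0,-1],
    [0,0,0,0,0,0,-1],
    [0,0,0,0,0,5,-1],
    [0,0,0,0,0,4,-1],
    [0,0,0,0,0,2,-1],
    [0,0,0,0,0,0.6,-1],
    [0,0,0,0,0,0,-1]
  ]
}}

```text
time_s: 26.25
position: [0.5833, 0.1604, 0.0279]
tcp_rot: [[1.0, 0.0, -0.001], [0.0, -1.0, -0.0], [-0.001, 0.0, -1.0]]
force: [0.2, 0.7, -2.6]
finger_gap: 0.0597
grip_force: 66.7
```

>>> {"method": "send_rows", "body": {
  "steps": [
    [0,0,0,0,0,0.2,-1],
    [0,0,0,0,0,0.1,-1],
    [0,0,0,0,0,0,-1],
    [0,0,0,0,0,0,-1]
  ]
}}

```text
time_s: 26.75
position: [0.5839, 0.1608, 0.0266]
tcp_rot: [[1.0, 0.001, 0.001], [0.001, -1.0, -0.0], [0.001, 0.0, -1.0]]
force: [-5.1, -2.4, 10.8]
finger_gap: 0.0601
grip_force: 68.2
```

>>> {"method": "send_rows", "body": {
  "newtons": 50,
  "steps": [
    [0,0,0,0,0,0,1],
    [0,0,0,0,0,0,1],
    [0,0,0,0,0,0,1],
    [0,0,0,0,0,0,1],
    [0,0,0,0,0,0,1],
    [0,0,0,0,0,-3,1],
    [0,0,0,0,0,-5,1],
    [0,0,0,0,0,-5,1],
    [0,0,0,-0.4,6,0,1],
    [0,0,0,-0.4,6,0,1],
    [0,0,0,-0.4,6,0,1],
    [0,0,0,-0.4,6,0,1]
  ]
}}

```text
time_s: 28.25
position: [0.5676, -0.0807, 0.1554]
tcp_rot: [[1.0, 0.001, 0.0], [0.001, -1.0, -0.0], [0.0, 0.0, -1.0]]
force: [0.8, 0.2, 0.4]
finger_gap: 0.0856
grip_force: 0.0
```

>>> {"method": "send_rows", "body": {
  "steps": [
    [0,0,0,-0.4,6,0,1],
    [0,0,0,-0.4,6,0,1],
    [0,0,0,-0.4,6,0,1],
    [0,0,0,-0.3,6,0,1],
    [0,0,0,0,0.2,0,1],
    [0,0,0,0,0,0,1],
    [0,0,0,0,0,0,1]
  ]
}}

```text
time_s: 29.12
position: [0.5533, -0.3197, 0.1554]
tcp_rot: [[1.0, 0.002, -0.0], [0.002, -1.0, 0.0], [-0.0, -0.0, -1.0]]
force: [0.6, 0.5, 0.2]
finger_gap: 0.0853
grip_force: 0.0
```

>>> {"method": "send_rows", "body": {
  "steps": [
    [0,0,0,0,0.2,5,1],
    [0,0,0,0,0,5,1],
    [0,0,0,0,0,4,1],
    [0,0,0,0,0,0.1,1],
    [0,0,0,0,0,0,1],
    [0,0,0,0,0,0,-1],
    [0,0,0,0,0,0,-1],
    [0,0,0,0,0,0,-1],
    [0,0,0,0,0,0,-1],
    [0,0,0,0,0,0,-1],
    [0,0,0,0,0,0,-1],
    [0,0,0,0,0,0,-1]
  ]
}}

```text
time_s: 30.62
position: [0.5534, -0.3231, 0.0155]
tcp_rot: [[1.0, 0.001, 0.001], [0.001, -1.0, -0.001], [0.001, 0.001, -1.0]]
force: [-1.9, 1.8, 7.1]
finger_gap: 0.036
grip_force: 49.7
```

>>> {"method": "send_rows", "body": {
  "steps": [
    [0,0,0,0,0,-2,-1],
    [0,0,0,0,0,-5,-1],
    [0,0,0,0,0,-5,-1],
    [0,0,0,-0.3,-4.1,0,-1],
    [0,0,0,-0.4,-4.1,0,-1],
    [0,0,0,-0.4,-4.1,0,-1],
    [0,0,0,-0.3,-4.1,0,-1],
    [0,0,0,0,0,0,-1],
    [0,0,0,0,0,0,-1]
  ]
}}

```text
time_s: 31.75
position: [0.5394, -0.1594, 0.1352]
tcp_rot: [[1.0, 0.001, 0.001], [0.001, -1.0, -0.001], [0.001, 0.001, -1.0]]
force: [0.5, 0.0, -1.8]
finger_gap: 0.036
grip_force: 50.4
```

>>> {"method": "send_rows", "body": {
  "steps": [
    [0,0,0,0,-0.1,5,-1],
    [0,0,0,0,0,4,-1],
    [0,0,0,0,0,1.9,-1],
    [0,0,0,0,0,0.7,-1],
    [0,0,0,0,0,0,-1],
    [0,0,0,0,0,0,-1],
    [0,0,0,0,0,0.2,-1],
    [0,0,0,0,0,0,-1],
    [0,0,0,0,0,0,-1]
  ]
}}

```text
time_s: 32.88
position: [0.539, -0.1579, 0.0165]
tcp_rot: [[1.0, 0.001, 0.0], [0.001, -1.0, -0.0], [0.0, 0.0, -1.0]]
force: [-0.8, -0.2, 0.4]
finger_gap: 0.0362
grip_force: 50.5
```

>>> {"method": "send_rows", "body": {
  "steps": [
    [0,0,0,0,0,0.1,-1],
    [0,0,0,0,0,0,-1],
    [0,0,0,0,0,0,-1]
  ]
}}

```text
time_s: 33.25
position: [0.5391, -0.1579, 0.0164]
tcp_rot: [[1.0, 0.001, 0.001], [0.001, -1.0, -0.0], [0.001, 0.0, -1.0]]
force: [-3.5, 0.8, 15.0]
finger_gap: 0.036
grip_force: 52.0
```

>>> {"method": "send_rows", "body": {
  "steps": [
    [0,0,0,0,0,0,1],
    [0,0,0,0,0,0,1],
    [0,0,0,0,0,0,1],
    [0,0,0,0,0,0,1],
    [0,0,0,0,0,0,1],
    [0,0,0,0,0,-3,1],
    [0,0,0,0,0,-6,1],
    [0,0,0,0,0,-6,1],
    [0,0,0,0,-4,-4,1],
    [0,0,0,0,-4,-4,1],
    [0,0,0,0,-4,-4,1],
    [0,0,0,0,-4,-4,1]
  ]
}}

```text
time_s: 34.75
position: [0.5384, 0.0034, 0.3267]
tcp_rot: [[1.0, 0.001, 0.0], [0.001, -1.0, -0.0], [0.0, 0.0, -1.0]]
force: [1.1, 0.1, -0.6]
finger_gap: 0.0855
grip_force: 0.0
```

>>> {"method": "send_rows", "body": {
  "steps": [
    [0,0,0,0,-6,0,1],
    [0,0,0,0,0,0,1],
    [0,0,0,0,0,0,1]
  ]
}}

```text
time_s: 35.12
position: [0.5386, 0.062, 0.3251]
tcp_rot: [[1.0, 0.002, -0.0], [0.002, -1.0, -0.0], [-0.0, 0.0, -1.0]]
force: [0.2, -0.3, -0.1]
finger_gap: 0.0854
grip_force: 0.0
```

```bash
python3 shot.py w4; python3 - <<'E'
from fit import fit
fit("w4",["T1","T2","T3","T4"],cr=dict(T1=(538,-158,.041,19),T2=(574,-2,.045,23),T3=(584,162,.057,31),T4=(526,326,.051,27)))
E
```

```text
t 35.12 tcp [0.5386 0.062  0.3251] [[1.0, 0.002, -0.0], [0.002, -1.0, -0.0], [-0.0, 0.0, -1.0]] cam [[0.002, -0.959, -0.283, 0.611], [-1.0, -0.002, -0.0, 0.062], [-0.0, 0.283, -0.959, 0.469], [0.0, 0.0, 0.0, 1.0]]
T1 pad (array([ 538.8, -157.5]), 0.2) padz 0.0061 crown (array([ 538. , -156.9]), 0.4) z 0.0420
T2 pad (array([574.,  -2.]), 0.6) padz 0.0062 crown (array([573. ,  -1.8]), 0.1) z 0.0462
T3 pad (array([582.6, 162.2]), 0.2) padz 0.0062 crown (array([582.6, 160.3]), 0.1) z 0.0582
T4 pad (array([526.8, 325.8]), 0.2) padz 0.0063 crown (array([525.5, 324.8]), 0.6) z 0.0524
```

View pics/w4.png

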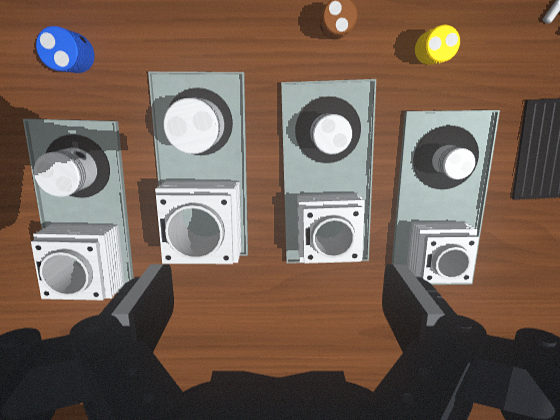

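The view shows all four pistons standing within 2 mm of their pad centres: s at (459,163), m at (332,133), x at (192,124) and l at (62,173). The arm is clear and the mat is empty.

```bash
python3 -c "
from plant import manip
print(manip.sign_off())"
```

```text
the job is handed in; nothing more can be done
None
```

All four pistons now stand crown up within about 2 mm of the pad centres in their own trays, the oil bottle was never approached, and the job was handed in at about 35 s of the 141 s allowed; no verdict was returned.

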